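Clamp the dovetail bar in the saddle of a tabletop mount

ROBOT

A 6-joint arm with a two-finger parallel gripper is mounted at the origin on the work surface. World frame = base frame: x ahead of the robot, y to its left, z up, the work surface at z = 0. Lengths are in m, angles in rad, forces in N, time in s.
With the tool pointing down it reaches from about 0.35 to 1 m from the base axis. Payload 7.1 kg.
Tool frame: the origin (TCP) lies between the finger pads; the fingertips stand 22 mm ahead of it and the grasp point (between the pads) lies 3 mm ahead of it; z points along the fingers, y is the line along which they close (so a half turn about z gives the same grasp; the last joint's range is limited). The gripper opens to 85 mm and grips with 20 to 120 N. Pads are 22 mm wide; open, the fingers measure 114 mm over their backs; the gripper's body (76 mm by 85 mm) begins 54 mm behind the grasp point. The pads swing forward as they close: fully open they stand 13 mm farther back than shut.
Start: joints at [-1.23, 0.423, 1.63, -0, 1.089, -0.019], TCP at [0.22, -0.585, 0.253] pointing down, gripper open.
Joint ranges: [-3, 3], [-0.9, 2.11], [0.09, 2.58], [-1.31, 4.45], [0.11, 2.69], [-2.54, 2.54]. Speed limits (rad/s): [2.39, 2.39, 3.01, 3.14, 3.14, 3.14].

INTERFACE

Orientations are given as a rotation vector (axis times angle).
In Python, from rig import manip gives the robot as it stands. The module is installed in compiled form; this text tells all that it offers. Calls block until the motion is done:
- manip.move_to(position, orientation): joint-space move of the TCP to a pose.
- manip.servo_line(position, orientation=None, rate=0.15): straight line of the TCP; orientation=None keeps the orientation; rate is the mean speed in m/s.
- manip.set_joints(angles): joint-space move.
- manip.command_gripper(opening, f_grip=None): finger opening in m; f_grip is the grip in N (None keeps the last); returns when the fingers have stopped.
- manip.hold(seconds).
- manip.solve_ik(position, orientation): joint angles nearest the present ones, or None.
- manip.camera(name): name is "scene" or "top"; returns a dict with "image" (400x640x3 uint8, red, green, blue), "fx", "fy", "cx", "cy" (pixels), "cam_to_world" (4x4, takes a point from camera to world coordinates). Camera axes: x right, y down, z forward; pixel columns grow to the right and rows downward; lengths in m; the calibration is good to about 2 mm. A picture is of the moment at which its call begins. There is no depth.
A pose or a line that the arm cannot do raises manip.IKError and nothing moves.
- manip.sign_off(): hands the job in; it is judged then, once.
Readings, each from a call of its own:
- manip.get_time(): time.
- manip.get_joint_positions(): joint angles.
- manip.get_joint_vel(): joint speeds.
- manip.get_tau(): joint torques, N m.
- manip.get_position(): TCP position.
- manip.get_ee_rot(): TCP orientation.
- manip.get_contact_force(): force on the tool from outside, world axes, zero at the start.
- manip.get_torque(): the same for the moment, N m.
- manip.get_width(): finger opening in m.
- manip.get_grip_force(): force on a finger pad.
Only numpy, scipy, OpenCV 4.12 (cv2) and the standard library are available. Lean on these libraries where they do the work, as an engineer would, in place of code of your own. Each camera call takes 0.05 s, during which the arm holds its last target. There are 200 camera calls.

TASK

The black dovetail bar lies loose in the saddle of the tabletop telescope mount. With a fingertip, push it along the saddle by the end that carries the stop screw until the stop screw is fully home against the saddle, and then turn the loose wing screw on top of the saddle clockwise with repeated fingertip strokes on its wings until it is snug and the bar is clamped. Only push: do not lift the bar or draw it out of the saddle, and leave everything else on the table where it is.

Things in the scene. Friction and masses are not known exactly. Their poses are not given: they have to be found in the camera images.
- mount: Tabletop single-arm telescope mount of plywood, fixed. Origin on the table under the middle of its round base (236 mm across, top at z 41 mm), z up. An upright arm board stands at mount x -64 to -46 mm, y -50 to 50 mm, top at z 148 mm, with the saddle on its +x side. The mount's y axis is the saddle's sliding direction.
- saddle (a point): Middle of the channel of the aluminium dovetail saddle, axes as the mount's, at mount (-4, 0, 125) mm. The saddle runs y -45 to +45 mm; its body is behind the bar (mount x -34 to -12 mm), a fixed jaw below the bar, and a moving upper jaw across the top (mount x -34 to +3 mm, top at z 157 mm when snug, up to 2.2 mm higher at the start).
- bar: Black steel dovetail bar, loose in the saddle, about 0.7 kg, 200 mm long along its y (parallel to the mount's y), 44 mm tall, 15 mm thick, on edge with 1 mm of play; origin mid-length on its underside (z 103 mm). Its stop screw (8 mm shank out of the face towards the saddle body, cap head on the other face) is 74 mm from the middle towards +y. Slides with friction under 12 N.
- bar_end (a point): Centre of the bar's +y end face (44 mm tall, 15 mm wide), the face to push towards the mount's -y. It starts at mount y 100 to 130 mm; when the bar is home, its stop screw stopped dead by the saddle's end, it is at mount y 75 mm.
- wings (a point): Point on the vertical axis of the dark steel wing screw, mid-height of its two like wings, which lie opposite along this frame's x. Wings: 12 to 32 mm from the axis, 5.6 mm thick, from 11 mm below to 11 mm above this point; hub 25 mm across, its top 8 mm below this point, its foot on the upper jaw 20 mm below. Axis at mount x -23, y 0 mm; this point at z 177 mm when snug.
- screw (a joint): Angle in rad that the wing screw still has to be turned clockwise (seen from above) before it is snug: 0 is snug, where it stops dead; clockwise turning lowers the value. It sinks 1.5 mm a turn together with the upper jaw. It starts 5 to 9 rad loose, has light friction (about 0.03 N m) and stays where it is left.
- stand: Bystander, fixed: slotted mahogany stand with two rows of round holes, 130 x 210 x 35 mm (long side along its own y), origin under its middle.
- huygens: Bystander: brass eyepiece standing in the stand, its top about 77 mm above the table.
- widefield: Bystander: white plastic eyepiece standing in the stand, its top about 99 mm above the table.
- finder: Bystander: blue finder scope in its bracket, 260 mm long along its x, 110 mm tall; origin under the bracket foot.
- diagonal: Bystander: star diagonal, 42 mm cube with two tubes, 70 mm tall.
- boltcase: Bystander: black plastic eyepiece canister, 66 mm across, 90 mm tall.
- dustcap: Bystander: black dust cap, 36 mm across, 12 mm tall, lying on the mount's base.
- hexkey: Bystander: L-shaped hex key, 81 mm long, 6 mm thick, lying on the mount's base.
Not all that is in view belongs to the job. Of the things shaped like the bar, the black one is meant.

How it is judged:
On the way, in this order (a step that is already met when the one before it is completed fails the run):
1. the bar is pushed home against its stop screw (y of bar_end in the frame of mount below 0.078 m and linear speed of bar below 0.03 m/s), for 0.2 s.
2. the wing screw is turned down snug (value of joint screw below 0.3 rad), for 0.2 s.
At the end, for the whole second after the job is handed in: The bar rests upright in the saddle with its stop screw within 3 mm of the saddle's end, and the wing screw is within 0.3 rad of its snug stop (y of bar_end in the frame of mount between 0.068 and 0.078 m and height (world z) of bar above 0.1 m and value of joint screw below 0.3 rad and linear speed of bar below 0.01 m/s and angle between bar's own z axis and vertical below 0.1 rad); the robot touches nothing.
It fails at once if the bar is lifted (height (world z) of bar above 0.113 m).
It fails at once if the bar is drawn out of the saddle (y of bar_end in the frame of mount above 0.145 m or height (world z) of bar below 0.09 m).
It fails at once if an eyepiece is disturbed or lifted (distance of any of huygens, widefield from where it was at the start of the episode above 0.02 m).
It fails at once if something else on the table or the mount's base is moved or lifted (distance of any of finder, diagonal, boltcase, dustcap, hexkey from where it was at the start of the episode above 0.02 m).
It also fails if it takes over 64 s, if anything falls off the work surface, if the arm or the gripper's body presses on something with over 40 N, if the wrist force passes 120 N, or if a joint passes its speed limit or range.

## Working session

There is one attempt and no reset: what is moved stays moved. The work goes in short steps, each a Python script; the robot and the scene stay as the last script left them, time stands still between calls to the robot, and variables do not carry over. Pictures are saved under pics/ and viewed, at most 10 in all, crops included, and the job is handed in when it is done.

```bash
mkdir -p pics
python3 - <<'E'
from rig import manip as m
import cv2,pickle
d={}
for n in("scene","top"):
    c=m.camera(n);d[n]=c
    cv2.imwrite(f"pics/{n}0.png",c["image"][:,:,::-1])
    print(n,c["fx"],c["cx"],c["cy"],c["cam_to_world"].round(3).tolist())
pickle.dump(d,open("c0.pkl","wb"));print(m.get_time(),m.get_ee_rot())
E
```

```text
scene 438.79917639092935 315.8437090788435 188.7003190987206 [[-0.536, 0.72, -0.441, 1.053], [0.844, 0.46, -0.274, 0.301], [0.006, -0.52, -0.854, 1.15], [0.0, 0.0, 0.0, 1.0]]
top 404.224629329187 316.4961483991774 198.87918274266755 [[0.015, -0.98, 0.197, 0.237], [-1.0, -0.016, -0.004, -0.014], [0.008, -0.197, -0.98, 1.366], [0.0, 0.0, 0.0, 1.0]]
0.1 [-3.08959122e+00 -5.61890295e-01  3.30935383e-04]
```

View pics/scene0.png

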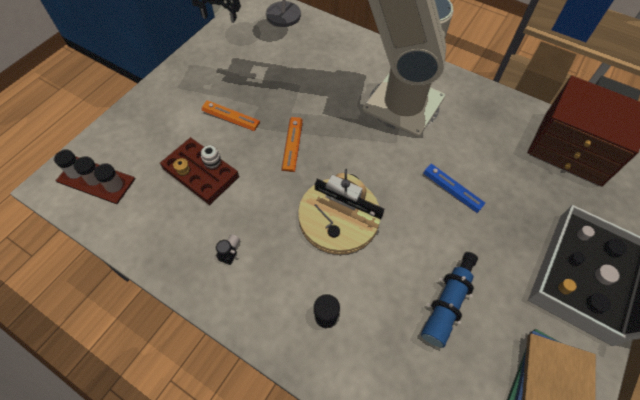

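View pics/top0.png

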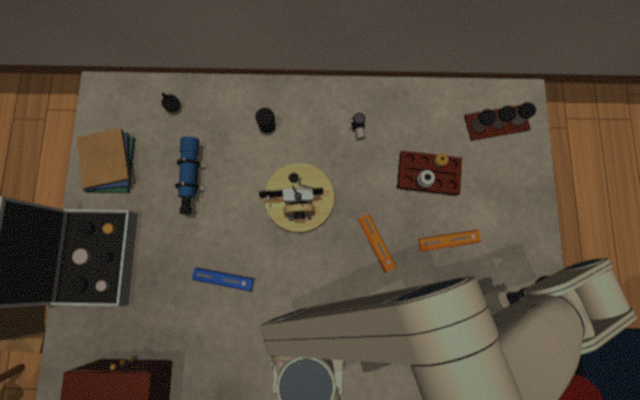

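The scene shows the black bar at scene (317,181)-(383,213) and top (262,194)-(322,190). The look-alikes are two orange bars (top (377,243), (449,240)) and a blue one (top (223,279)), all lying on the table. The black bar in the saddle fits the description. I'll confirm with enlarged crops.

Run:
```python
import cv2,pickle
a=cv2.imread("pics/scene0.png")[155:260,285:400];b=cv2.imread("pics/top0.png")[155:240,245:345]
cv2.imwrite("pics/s1.png",cv2.resize(a,None,fx=5.5,fy=5.5,interpolation=cv2.INTER_CUBIC))
cv2.imwrite("pics/t1.png",cv2.resize(b,None,fx=7,fy=7,interpolation=cv2.INTER_CUBIC))
```

```text
(no output)
```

View pics/s1.png

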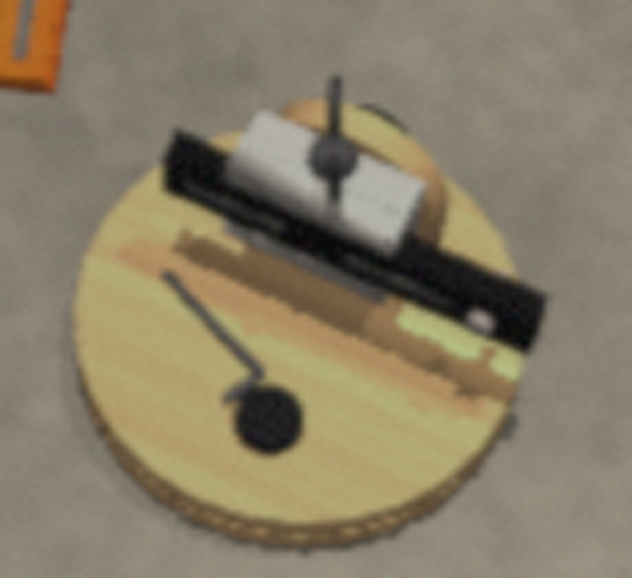

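View pics/t1.png

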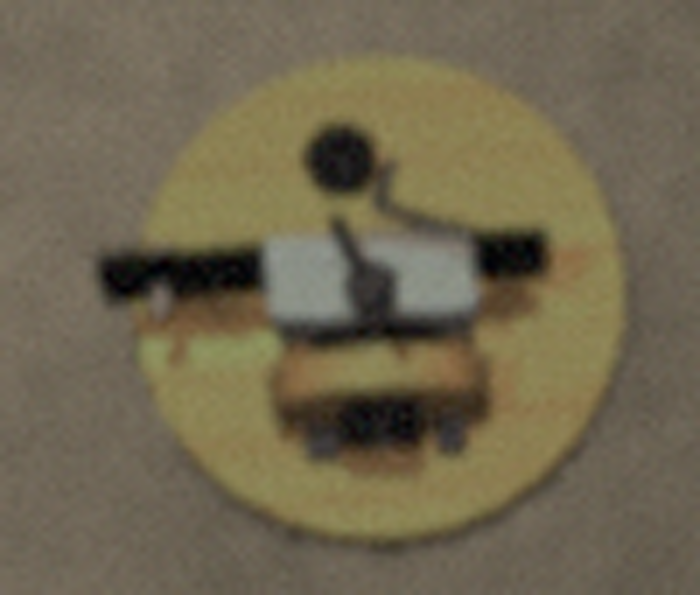

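The crops confirm the black bar. Its stop screw is near the right end in the scene view (crop (480,320)) and the left end in the top view. The wing tips are at scene crop (335,80)/(333,207), with the hub at top crop (370,285). Next I fit the mount pose from both views.

```bash
cat > h.py <<'E'
import numpy as np,pickle
from scipy.optimize import least_squares
from scipy.spatial.transform import Rotation as R
def proj(c,P):
    T=np.linalg.inv(c["cam_to_world"]);p=T[:3,:3]@P+T[:3,3]
    return np.array([c["fx"]*p[0]/p[2]+c["cx"],c["fy"]*p[1]/p[2]+c["cy"]])
S=lambda u,v:("scene",285+(u+.5)/5.5-.5,155+(v+.5)/5.5-.5)
T=lambda u,v:("top",245+(u+.5)/7-.5,155+(v+.5)/7-.5)
def M(q,p):
    c,s=np.cos(q[2]),np.sin(q[2]);return np.array([q[0]+c*p[0]-s*p[1],q[1]+s*p[0]+c*p[1],p[2]])
E
cat > fit.py <<'E'
from h import *
d=pickle.load(open("c0.pkl","rb"))
obs=[(T(265,237),lambda q:(.003,.045,.1587)),(T(472,232),lambda q:(.003,-.045,.1587)),
(T(275,325),lambda q:(-.034,.045,.1587)),(T(478,318),lambda q:(-.034,-.045,.1587)),
(S(262,112),lambda q:(-.034,-.045,.1587)),(S(425,180),lambda q:(-.034,.045,.1587)),
(S(178,130),lambda q:(-.0115,q[3]-.2,.147)),(S(545,293),lambda q:(-.0115,q[3],.147)),
(T(98,262),lambda q:(.0035,q[3],.147)),(T(545,232),lambda q:(.0035,q[3]-.2,.147)),
(T(338,222),lambda q:(-.023+.032*np.cos(q[4]),.032*np.sin(q[4]),.1895)),
(S(335,78),lambda q:(-.023-.032*np.cos(q[4]),-.032*np.sin(q[4]),.1895)),
(S(333,210),lambda q:(-.023+.032*np.cos(q[4]),.032*np.sin(q[4]),.175)),
]
# circle extents: tangent points of base top
def circ(q,n):
    a=np.linspace(0,2*np.pi,180);return np.array([proj(d[n],M(q,(.118*np.cos(t),.118*np.sin(t),.041))) for t in a])
def f(q):
    r=[]
    for (n,u,v),g in obs: r+=list(proj(d[n],M(q,g(q)))-[u,v])
    c=circ(q,"top");r+=[c[:,0].min()-T(138,0)[1],c[:,0].max()-T(625,0)[1],c[:,1].min()-T(0,55)[2]]
    c=circ(q,"scene");r+=[c[:,0].min()-S(75,0)[1],c[:,1].min()-S(0,98)[2],c[:,1].max()-S(0,525)[2]]
    return r
s=least_squares(f,[.45,.03,0,.115,.3],loss="soft_l1",x_scale=.01)
print(s.x.round(4));print(np.round(s.fun,1))
print("wing",M(s.x,(-.023,0,.177)),"end",M(s.x,(-.004,s.x[3],.125)))
E
python3 fit.py
```

```text
[0.5089 0.0401 0.0736 0.1213 0.4465]
[-0.1  0.6 -0.3 -0.3 -1.1 -0.1 -0.5 -0.8 -0.8 -1.3 -0.2 -0.2 -0.5 -1.1
  0.4 -0.  -0.7 -0.9  0.1 -0.2 -0.9 -1.  -0.1 -1.8 -0.3 -2.2 -1.2 -0.2
  0.6 -0.9  4.2 -0.8]
wing [0.48593499 0.03844752 0.177     ] end [0.49595996 0.16082045 0.125     ]
```

The mount is at (0.509, 0.040) with yaw 0.074, the bar end at mount y of about 121 mm and the wing at about 0.45 rad. The largest residual is the base rear edge, which the arm board hides. The bar end at 121 mm falls inside the given 100–130 mm range. Now I push with closed fingers.

```bash
cat >> h.py <<'E'
Q=np.array([.5105,.0401,.0736])
def down(psi): return (R.from_euler("z",psi)*R.from_euler("x",np.pi)).as_rotvec()
E
python3 - <<'E'
from h import *
from rig import manip as m
m.command_gripper(0,20)
best=None
for k in (1,-1):
    o=down(Q[2]+k*np.pi/2);j=m.solve_ik(M(Q,(-.004,.16,.25)),o);print(k,None if j is None else np.round(j,2))
    if j is not None and (best is None or abs(j[5])<abs(best[1][5])): best=(o,j)
o=best[0]
m.servo_line([.22,-.585,.38],rate=.25)
m.move_to(M(Q,(-.004,.16,.33)),o)
m.servo_line(M(Q,(-.004,.16,.134)),o,rate=.15)
F0=np.array(m.get_contact_force());print(m.get_time(),F0,m.get_position(),M(Q,(-.004,.16,.134)))
yd=np.array([-np.sin(Q[2]),np.cos(Q[2]),0])
y=.15;c=None
while y>.078:
    m.servo_line(M(Q,(-.004,y,.134)),o,rate=.05)
    f=np.array(m.get_contact_force())-F0;fy=f@yd
    print(round(y,4),np.round(f,1),round(fy,1))
    if fy>22 : break
    y-=.003 if y>.093 else .0015
p=np.array(m.get_position())[:2]-Q[:2];print("tcp mount y",p@yd[:2],m.get_time())
c=m.camera("scene");import cv2
pickle.dump(c,open("c1.pkl","wb"));cv2.imwrite("pics/s2.png",cv2.resize(c["image"][140:245,270:400,::-1],None,fx=5.5,fy=5.5,interpolation=cv2.INTER_CUBIC))
E
```

```text
1 [0.36 0.29 1.84 0.   1.01 0.29]
-1 None
5.9083 [-0.24474769 -0.34462166 -0.04485993] [0.49526391 0.19956595 0.13472578] [0.49474546 0.1993727  0.134     ]
0.15 [ 0.1  1.2 -0.2] 1.2
0.147 [-0.4 -0.1 -0.2] -0.1
0.144 [ 1.   0.6 -0.2] 0.5
0.141 [ 0.1 -0.4  0.7] -0.4
0.138 [-0.3  1.1  0.2] 1.1
0.135 [-0.5 -0.1  0.4] -0.0
0.132 [0.7 1.5 0.4] 1.4
0.129 [ 1.2  3.5 -0.1] 3.4
0.126 [0.9 4.1 0.9] 4.0
0.123 [0.7 4.9 1. ] 4.9
0.12 [1.1 3.3 1.6] 3.2
0.117 [1.2 3.9 1.1] 3.8
0.114 [0.2 4.5 0.9] 4.5
0.111 [0.3 3.8 2.6] 3.8
0.108 [0.4 4.4 2.8] 4.4
0.105 [0.5 4.4 3.1] 4.4
0.102 [1.7 3.4 2. ] 3.3
0.099 [1.  3.8 2.9] 3.7
0.096 [0.6 4.9 2.9] 4.8
0.093 [1.1 5.1 2.7] 5.0
0.0915 [0.6 5.2 3.5] 5.2
0.09 [1.5 6.7 2.7] 6.5
0.0885 [0.9 6.3 2.5] 6.2
0.087 [0.8 6.4 3. ] 6.4
0.0855 [0.3 7.9 3.8] 7.8
0.084 [-1.9 16.9  2.5] 17.0
0.0825 [-2.1 25.7  2.1] 25.8
tcp mount y 0.08562719212258454 12.7583
```

View pics/s2.png

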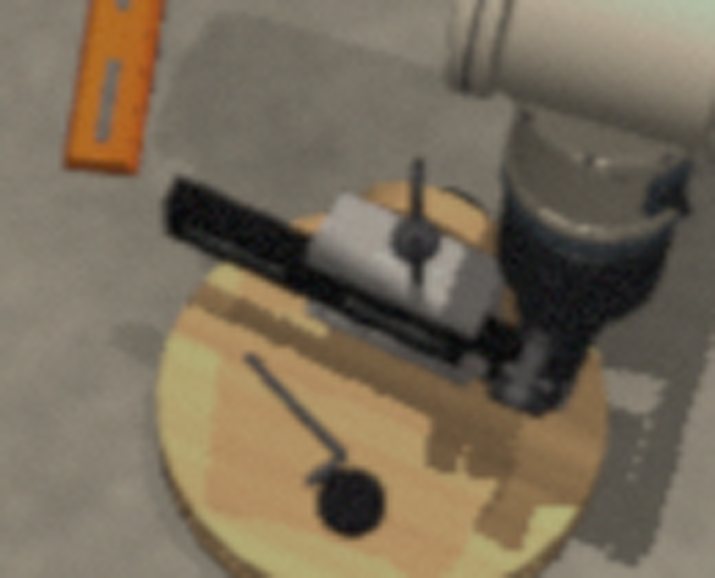

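The picture shows the finger against the bar end, and the bar has moved through the saddle. The force rose sharply at TCP 85.6 mm minus 11 mm half-width, about 74.6 mm, so the bar is home. Now I retreat and check the wing axis with a clear view.

Run:
```python
from h import *
from rig import manip as m
import cv2
m.servo_line(M(Q,(-.004,.12,.136)),rate=.15)
m.servo_line(M(Q,(-.004,.13,.30)),rate=.3)
print(m.get_time(),m.get_contact_force())
d={n:m.camera(n) for n in("scene","top")};pickle.dump(d,open("c2.pkl","wb"))
a=cv2.resize(d["scene"]["image"][160:215,305:385,::-1],None,fx=9,fy=9,interpolation=cv2.INTER_CUBIC)[:, :]
cv2.imwrite("pics/s3.png",a)
d0=pickle.load(open("c0.pkl","rb"))
for z in(.171,):
  h=M(Q,(-.023,0,z));print("pred scene hub",proj(d0["scene"],h),"meas",S(332,157)[1:],"top",proj(d0["top"],h),T(370,285)[1:])
f=lambda p:np.r_[proj(d0["scene"],np.r_[p,.171])-S(332,157)[1:],proj(d0["top"],np.r_[p,.171])-T(370,285)[1:]]
s=least_squares(f,[.48,.04]);print(s.x,s.fun,M(Q,(-.023,0,0)))
print(m.solve_ik([*s.x,.19],down(np.pi/2+1.83)),m.solve_ik([*s.x,.19],down(np.pi/2-.0)))
```

```text
13.9083 [-0.65036614  0.84589543  0.05164986]
pred scene hub [344.51139653 181.37225223] meas (344.95454545454544, 183.13636363636363) top [297.27535281 195.18114706] (297.42857142857144, 195.28571428571428)
[0.48937189 0.04015183] [-0.22105744 -0.97352067 -0.71576234 -0.70033916] [0.48756227 0.03840873 0.        ]
[ 0.0576265   0.32025073  1.97012924  0.          0.85121268 -1.7723735 ] [ 5.76265002e-02  3.20250733e-01  1.97012924e+00 -4.44089210e-16
  8.51212678e-01  5.76265002e-02]
```

View pics/s3.png

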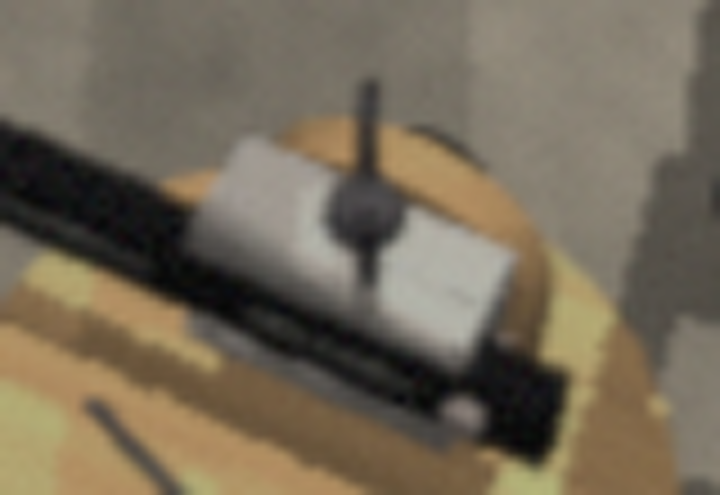

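The bar is home with the stop screw at the saddle's end. The wing is unchanged: tips (370,80)/(365,290), hub (365,208). Its axis is at about (0.4885, 0.0393) and its world angle about 0.54. I'll straddle the axis with the fingertips and stroke with joint 6.

```bash
cat > stroke.py <<'E'
from h import *
from rig import manip as m
C=[.4885,.0393]
def stroke(start,end,step,z=.190,tstop=.4):
    """lower with tool-y at world angle start, turn clockwise to end; returns final angle, stopped"""
    o=down(np.pi/2+start)
    m.move_to([*C,.245],o)
    F0=np.array(m.get_contact_force());t0=m.get_torque()[2]
    m.servo_line([*C,z],o,rate=.1)
    f=np.array(m.get_contact_force())-F0
    print("lowered",np.round(f,1),m.get_width(),m.get_time())
    if f[2]>5: m.servo_line([*C,.245]);return start,"hit"
    j=np.array(m.get_joint_positions());a=start;log=[];r="end"
    while a>end+1e-6:
        d=min(step,a-end);a-=d;j[5]+=d;m.set_joints(j)
        t=m.get_torque()[2]-t0;f=np.array(m.get_contact_force())-F0
        log.append((round(a,2),round(t,2),*f.round().astype(int).tolist()))
        if abs(t)>tstop or np.linalg.norm(f)>30: r="stop";break
    a=j5=a;print(log,r,m.get_time())
    back=j.copy();back[5]-=.12 if r=="end" else .25
    m.set_joints(back);m.servo_line([*C,.245],rate=.2)
    print("t",m.get_time());return a,r
E
python3 - <<'E'
from stroke import *
m.command_gripper(.036,20)
print(stroke(.54+1.31,-2.3,.3))
E
```

```text
lowered [-0.3  0.3 -0.7] 0.036197423482433405 16.9083
[(1.55, np.float64(0.02), 0, 0, -1), (1.25, np.float64(0.03), 1, 0, 0), (0.95, np.float64(0.05), 0, 0, 0), (0.65, np.float64(0.09), 0, -1, 0), (0.35, np.float64(-0.02), -1, 0, -1), (0.05, np.float64(0.01), -1, 1, -1), (-0.25, np.float64(0.03), 0, -2, -1), (-0.55, np.float64(0.05), -1, -1, -1), (-0.85, np.float64(0.04), -1, -1, -1), (-1.15, np.float64(0.08), -2, 1, -1), (-1.45, np.float64(0.04), -1, 0, -1), (-1.75, np.float64(0.05), 0, -1, -1), (-2.05, np.float64(0.01), 0, -1, -1), (-2.3, np.float64(0.05), 0, 0, -1)] end 22.35
t 23.025
(-2.3, 'end')
```

Run:
```python
from stroke import *
import cv2
m.move_to([.42,.20,.30],down(np.pi/2+1.2));print(m.get_time())
d=m.camera("scene")
cv2.imwrite("pics/s4.png",cv2.resize(d["image"][160:215,305:385,::-1],None,fx=9,fy=9,interpolation=cv2.INTER_CUBIC))
```

```text
25.575
```

View pics/s4.png

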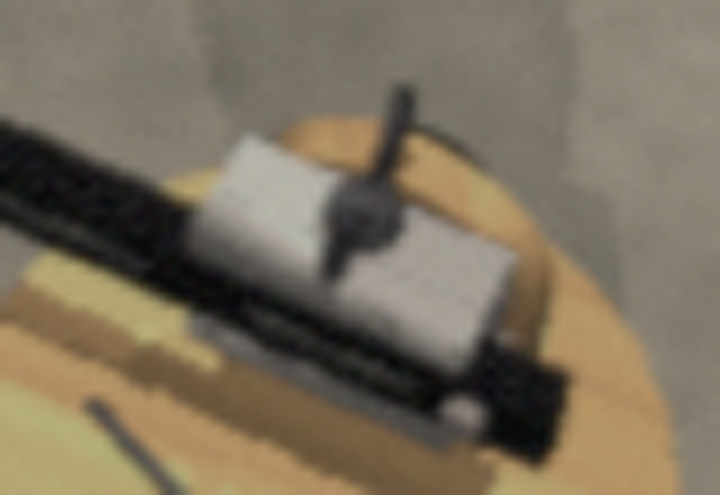

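The wing has turned clockwise by half a turn plus about 20° (upper tip now (403,90), lower tip (330,275)). That matches the predicted angle of 0.16, so I go on.

Run:
```python
from stroke import *
a,r=stroke(1.47,-2.3,.2);print(a,r)
if r=="end": print(stroke(1.47,-2.3,.2))
```

```text
lowered [ 0.1 -0.3  0.1] 0.03569853164963696 27.0833
[(1.27, np.float64(0.02), 0, 1, 0), (1.07, np.float64(0.01), 0, 1, 0), (0.87, np.float64(-0.04), 0, 0, 0), (0.67, np.float64(-0.0), 0, 0, 0), (0.47, np.float64(-0.0), 1, -1, 0), (0.27, np.float64(-0.0), 0, 1, -1), (0.07, np.float64(0.02), 0, 0, 0), (-0.13, np.float64(-0.01), 0, 0, 0), (-0.33, np.float64(0.02), -1, -1, 0), (-0.53, np.float64(0.03), -1, 0, 0), (-0.73, np.float64(-0.01), -1, -1, -1), (-0.93, np.float64(0.04), -1, 0, 0), (-1.13, np.float64(0.02), 0, 0, -1), (-1.33, np.float64(0.02), -1, 0, 0), (-1.53, np.float64(0.06), -1, -1, 0), (-1.73, np.float64(0.04), 0, 0, 0), (-1.93, np.float64(0.03), -1, 0, 0), (-2.13, np.float64(0.04), 1, 0, 0), (-2.3, np.float64(0.03), 1, 0, -1)] end 32.9167
t 33.5917
-2.3 end
lowered [-0.1 -0.1  0.1] 0.036088233095368245 37.3417
[(1.27, np.float64(-0.08), 0, 0, 0), (1.07, np.float64(-0.05), 0, 0, 0), (0.87, np.float64(-0.04), 0, 0, 1), (0.67, np.float64(1.16), 1, -5, 0)] stop 38.575
t 39.35
(0.6700000000000002, 'stop')
```

Run:
```python
from stroke import *
import cv2
m.move_to([.42,.20,.30],down(np.pi/2+1.2));print(m.get_time(),m.get_contact_force())
d=m.camera("scene")
cv2.imwrite("pics/s5.png",cv2.resize(d["image"][145:245,290:395,::-1],None,fx=6,fy=6,interpolation=cv2.INTER_CUBIC))
```

```text
40.1083 [ 0.42926396 -0.87908708  0.10502794]
```

View pics/s5.png

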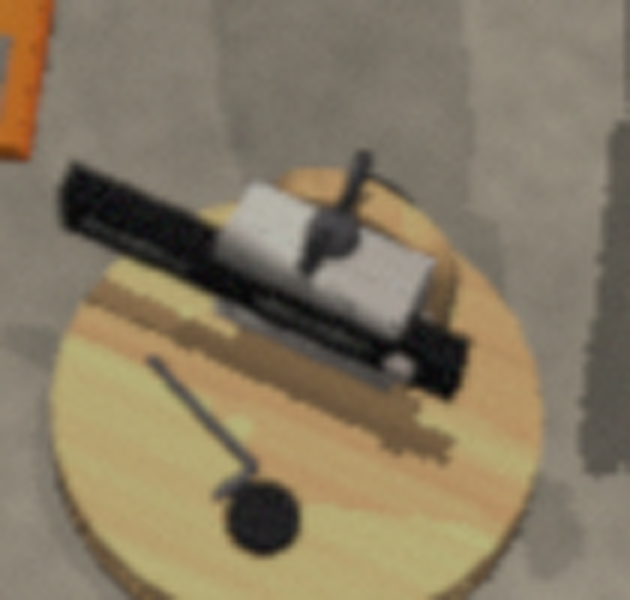

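The wing is a little further clockwise (tips (362,155)/(310,265)) and met a dead stop at 1.16 N m. The bar is still home, and the dust cap and hex key have not moved, so I hand in.

```bash
python3 -c "
from rig import manip as m
print(m.sign_off())"
```

```text
the job is handed in; nothing more can be done
None
```

The job is handed in: the bar is pushed home against its stop screw (end face at about mount y 75 mm), and the wing screw is turned clockwise about 6.7 rad to a dead stop, at about 40 s of the 64 s allowed; the sign-off gave no verdict.

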